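# Click the day wheel of a food canister on to its pointer

### The job

The round canister has just been refilled: with a fingertip, gently flick the lugs of the day wheel on its lid so that it clicks on clockwise (seen from above) until the long marked lug stands at the small fixed pointer on the lid. Pause a moment when it is one click short, then give it the last click, and do not run past the pointer. Do not grip, lift or shift the canister, and leave the square canister, its wheel and everything else undisturbed.

Things in the scene. Friction and masses are not known exactly. Their poses are not given: they have to be found in the camera images.
- round_canister: round metal canister with a flat white lid, 170 mm across, 120 mm tall to the top of the lid, about 2.4 kg, loose on the counter. Origin: centre of its underside; z up; the pointer lies on the lid in the direction of its own -x axis.
- day_wheel (a joint): turn of that wheel (rad), no end stops; grows clockwise seen from above, 0 when the marked lug is at the pointer. Starts 2, 3 or 4 clicks short (near -1.80, -2.69 or -3.59). A spring holds it at every multiple of 0.898 rad (a lug in line with the pointer): about 2 N at a lug moves it out; pushed well past half way it jumps to the next click by itself unless something blocks its lugs.
- day_wheel_center (a point): on the vertical axis of the wheel and round canister, level with the lug tops (22 mm above the lid, 142 mm above the counter). Black wheel, flat on the lid: hub of radius 30 mm, 16 mm high, and seven straight radial lugs 51.4 degrees apart, 6 mm thick, from 2 to 22 mm above the lid. Six reach 50 mm from the axis, the marked one 64 mm. Gaps between lugs are 34 mm wide at 45 mm radius.
- day_wheel_mark (a point): outer end of the long marked lug of the round canister's wheel, which has a steel bar along its top; at lug-top height, 64 mm from the axis; it turns with the wheel
- round_canister_pointer (a point): inner end of the fixed pointer on the round canister's lid, a dark bar 14 x 12 mm lying 3 mm high on the lid, 67 to 81 mm from the axis
- square_canister: square metal canister with a white lid, 160 x 160 mm, 100 mm tall to the top of the lid, loose, with the same kind of wheel and pointer. Not to be disturbed. Origin: centre of its underside
- other_wheel_mark (a point): outer end of the long lug of the square canister's wheel, 22 mm above that lid, 64 mm from the wheel's axis; not to be moved
- shaker: white salt shaker, 42 mm wide, 90 mm tall, loose, standing between the two canisters; not to be disturbed. Origin: centre of its underside
- spoon: spoon lying on the counter in front of the canisters, loose; not to be disturbed. Origin: centre of its underside
- mug: blue mug, 80 mm wide, 90 mm tall, loose, behind the canisters; not to be disturbed. Origin: centre of its underside
- jar: glass jar, 72 mm wide, 120 mm tall, loose, behind the canisters; not to be disturbed. Origin: centre of its underside
- bowl: white bowl, 120 mm wide, 55 mm tall, loose, behind the canisters; not to be disturbed. Origin: centre of its underside
- soap: green soap bottle, 60 mm wide, 170 mm tall, loose, at the back left; not to be disturbed. Origin: centre of its underside
- tub: clear tub, 90 mm wide, 70 mm tall, loose, at the back right; not to be disturbed. Origin: centre of its underside
Things that resemble listed ones, but are neither listed nor needed, are in the scene too. What is shaped like the round_canister but green or turquoise is not meant.

How it is judged:
By the outcome, as a careful person would: the job done as asked, in the order asked, and still so for the second after the job is handed in, with the robot touching nothing.
It also fails if it takes over 58 s, if anything falls off the work surface, if the arm or the gripper's body presses on something with over 40 N, if the wrist force passes 120 N, or if a joint passes its speed limit or range.

### The arm

A 7-joint arm with a two-finger parallel gripper is mounted at the origin on the work surface. World frame = base frame: x ahead of the robot, y to its left, z up, the work surface at z = 0. Lengths are in m, angles in rad, forces in N, time in s.
With the tool pointing down it reaches from about 0.425 to 0.95 m from the base axis. Payload 16.7 kg.
Tool frame: the origin (TCP) lies at the centre of the arm's flange, where the gripper is bolted on; the fingertips stand 199 mm ahead of it and the grasp point (between the pads) lies 180 mm ahead of it (arm.nose_length is the distance from the TCP to the fingertips, in m); z points along the fingers, y is the direction in which the jaws open and shut (so a half turn about z gives the same grasp; the last joint's range is limited). The gripper opens to 94 mm and grips with 3 to 60 N. Pads are 16 mm wide; open, the fingers measure 119 mm over their backs; the gripper's body (75 mm by 177 mm) begins 78 mm behind the grasp point.
Start: joints at [0.973, 0.426, 0.074, 1.606, -0.034, 1.111, -0.067], TCP at [0.293, -0.608, 0.405] pointing down, gripper open.
Joint ranges: [-2.85, 2.85], [-0.5, 2.14], [-1.23, 1.37], [0.21, 2.46], [-1.02, 4.16], [0.16, 2.05], [-2.73, 2.73]. Speed limits (rad/s): [1.89, 1.89, 2.39, 2.39, 3.01, 3.01, 3.01].

### API

Orientations are given as a 3x3 rotation matrix whose columns are the frame's x, y, z axes.
In Python, from plant import arm gives the robot as it stands.
- The arm moves only by the tool step_arm, never from a script. Its argument "moves" is text: rows parted by semicolons, each of 4 numbers parted by spaces: the shift along the world's x, y, z in cm, then the turn about the world's z in degrees. In form: tx ty tz yaw; .... A call has 1 to 10 rows; each row shifts and turns the commanded pose from where the row before left it; what a row does not reach is not made up. A row lasts 1/8 s, in which the tool goes at most 62.5 mm and 10.7 degrees, less where a joint would pass 70% of its speed; a pose out of reach is approached as far as the arm can. A call with a gripper value outside its range is refused whole. "claw" is the gripper's target within -1 to 1 (fully open at 1, half-way at 0, shut at -1), set as the call begins (left out, the last holds). The fingers move at their own pace and stop on an object; "grip_force" is the grip in N (left out, the last holds). Time passes only in rows, so rows that do not move let the fingers close. It gives the time, the measured TCP pose, the force and the opening at its end, in the units of the state.
- arm.sense(): the state, without advancing time (a new reading comes with each control period).
- arm.read_camera(name): name is "side" or "top" or "wrist"; returns a dict with "color" (384x512x3 uint8, blue, green, red), "depth" (384x512 float32, m along the optical axis (not along the pixel's ray), 0 where there is no reading), "vfov" (degrees; the focal length in pixels is half the picture's height over the tangent of half this angle, whatever the lens; pixels are square), "cx", "cy" (the principal point, pixels), "k1" (the pictures are not rectified: a ray, as slopes to the right and down, at radius r is drawn at 1 + k1 r^2 times it, then the intrinsics apply), "R" (3x3) and "t" (3): a world point X has camera coordinates R X + t. Camera axes: x right, y down, z forward; pixel columns grow to the right and rows downward; lengths in m; the calibration is good to about 2 mm. A picture is of the moment at which its call begins.
- arm.close_job(): hands the job in, once; it reports no verdict.
Trained networks look in a picture, given as the dict that the camera call returned (one of the last four; its "shot" number tells which), for a name from the list of things; names that differ only in an ending like _2 or _b are one class to them, and where a whole thing is asked for, a point or a joint stands for the part that bears it (a point fixed in the world has none). Each returns a list of dicts, best first, with "p" (0 to 1); they miss things now and then, are a little off and sometimes report something else, mostly with a low value. They report only what shows in the picture. A call takes as long as a camera call. They do not tell look-alikes from the thing itself.
- arm.look_for(picture, thing): "at" ([x, y, z] in m, in world coordinates, good to about 4 mm: the middle of the surface that is visible of it).
- arm.silhouettes(picture, thing): "pixels" (384x512 bool, what is visible of it).
The state is a dict: "time_s": time; "joint_positions": joint angles; "dq": joint speeds; "joint_torque": joint torques, N m; "eef_pos": TCP position; "ee_rot": TCP orientation; "ft_force": force on the tool from outside, world axes, zero at the start; "wrist_torque": the same for the moment, N m; "finger_gap": opening from 0.0 (shut) to 1.0 (fully open).
Only numpy, scipy, OpenCV 4.12 (cv2) and the standard library are available. Lean on these libraries where they do the work, as an engineer would, in place of code of your own. Each camera call takes 0.05 s, during which the arm holds its last target.

## Working session

There is one attempt and no reset: what is moved stays moved. The work goes in short steps, Python scripts to look and compute and a tool call to move; the robot and the scene stay as the last step left them, time stands still between calls to the robot, and variables do not carry over. Pictures are saved under pics/ and viewed, and the job is handed in when it is done.

Besides the shell and the picture viewer there is one more tool, called as a command line: name --argument value ..., lists and objects as JSON in quotes. step_arm: Moves the arm, as the interface text tells. Its arguments: {"type":"object","properties":{"moves":{"type":"string"},"claw":{"type":"number"},"grip_force":{"type":"number"}},"required":["moves"]}

```bash
mkdir -p pics; ls; cat > h.py <<'E'
import numpy as np, cv2
from plant import arm
def ray(P,u,v):
    f=P["color"].shape[0]/2/np.tan(np.radians(P["vfov"])/2)
    K=np.array([[f,0,P["cx"]],[0,f,P["cy"]],[0,0,1.]])
    q=cv2.undistortPoints(np.array([[[u,v]]],float),K,np.array([P["k1"],0,0,0,0.]))[0,0]
    return np.array([q[0],q[1],1.])
def at_z(P,u,v,z):
    R=np.array(P["R"]);t=np.array(P["t"]);d=R.T@ray(P,u,v);c=-R.T@t
    return c+d*(z-c[2])/d[2]
def at_depth(P,u,v):
    R=np.array(P["R"]);t=np.array(P["t"]);Z=P["depth"][int(round(v)),int(round(u))]
    return R.T@(ray(P,u,v)*Z-t)
def proj(P,X):
    R=np.array(P["R"]);t=np.array(P["t"])
    f=P["color"].shape[0]/2/np.tan(np.radians(P["vfov"])/2)
    K=np.array([[f,0,P["cx"]],[0,f,P["cy"]],[0,0,1.]])
    return cv2.projectPoints(np.array([X],float),cv2.Rodrigues(R)[0],t,K,np.array([P["k1"],0,0,0,0.]))[0][0,0]
E
python3 - <<'E'
from h import *
s=arm.sense();print(s["time_s"],s["eef_pos"],s["ee_rot"],s["finger_gap"],arm.nose_length)
for n in("top","side","wrist"):
    P=arm.read_camera(n);cv2.imwrite(f"pics/{n}0.png",P["color"])
    print(n,-np.array(P["R"]).T@P["t"],P["vfov"],P["k1"])
    for th in("round_canister","day_wheel_center","day_wheel_mark","round_canister_pointer","square_canister","other_wheel_mark","shaker"):
        for d in arm.look_for(P,th)[:3]:
            print(th,np.round(d["at"],3),round(d["p"],2),np.round(proj(P,d["at"])))
E
```

```text
pics
0.0 [ 0.29279819 -0.6079869   0.40396344] [[ 9.00974640e-01  4.33871305e-01 -6.24358767e-04]
 [ 4.33871748e-01 -9.00973924e-01  1.13804000e-03]
 [-6.87680702e-05 -1.29623681e-03 -9.99999158e-01]] 0.9998574052458453 0.1992
top [ 0.36038529 -0.03510788  1.08734522] 53.41996644550233 0.033501122503961575
round_canister [0.536 0.232 0.125] 0.91 [153. 207.]
round_canister [0.334 0.283 0.125] 0.79 [127. 289.]
round_canister [ 0.349 -0.169  0.121] 0.65 [312. 281.]
day_wheel_center [0.332 0.292 0.118] 0.81 [125. 290.]
day_wheel_center [ 0.346 -0.162  0.12 ] 0.67 [310. 282.]
day_wheel_center [0.535 0.238 0.123] 0.65 [151. 208.]
day_wheel_mark [ 0.348 -0.166  0.139] 0.92 [312. 281.]
day_wheel_mark [0.542 0.242 0.135] 0.82 [148. 204.]
day_wheel_mark [0.336 0.295 0.134] 0.76 [121. 288.]
round_canister_pointer [0.538 0.23  0.126] 0.85 [153. 206.]
round_canister_pointer [ 0.346 -0.164  0.12 ] 0.66 [310. 282.]
round_canister_pointer [0.333 0.288 0.123] 0.6 [125. 290.]
square_canister [ 0.552 -0.156  0.102] 0.73 [303. 201.]
square_canister [0.539 0.231 0.124] 0.72 [153. 206.]
square_canister [ 
[... 574 characters left out ...]
66.]
day_wheel_center [0.337 0.247 0.114] 0.67 [167. 144.]
day_wheel_mark [0.541 0.238 0.137] 0.93 [236. 136.]
day_wheel_mark [0.341 0.294 0.14 ] 0.89 [168. 127.]
day_wheel_mark [ 0.347 -0.17   0.137] 0.77 [156. 248.]
round_canister_pointer [0.543 0.193 0.116] 0.89 [238. 151.]
round_canister_pointer [ 0.361 -0.206  0.122] 0.66 [162. 265.]
round_canister_pointer [0.342 0.247 0.115] 0.64 [168. 143.]
square_canister [ 0.551 -0.2    0.101] 0.63 [249. 264.]
other_wheel_mark [ 0.654 -0.405  0.032] 0.64 [306. 362.]
other_wheel_mark [ 0.558 -0.157  0.117] 0.6 [251. 244.]
shaker [ 0.483 -0.018  0.073] 0.57 [218. 216.]
wrist [ 0.36968681 -0.57142351  0.38433494] 65.4012572545099 -0.0020296813025093966
```

View pics/top0.png

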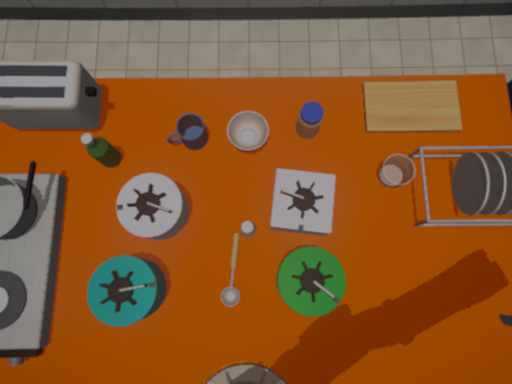

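View pics/side0.png

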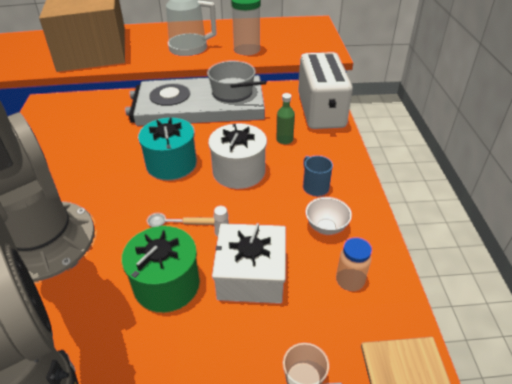

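```bash
python3 - <<'E'
import cv2
a=cv2.imread("pics/top0.png");b=cv2.imread("pics/side0.png")
c=cv2.resize(a[150:265,95:210],(400,400),interpolation=cv2.INTER_CUBIC)
d=cv2.resize(b[90:205,180:295],(400,400),interpolation=cv2.INTER_CUBIC)
cv2.imwrite("pics/crop0.png",cv2.hconcat([c,d]))
E
```

```text
(no output)
```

View pics/crop0.png

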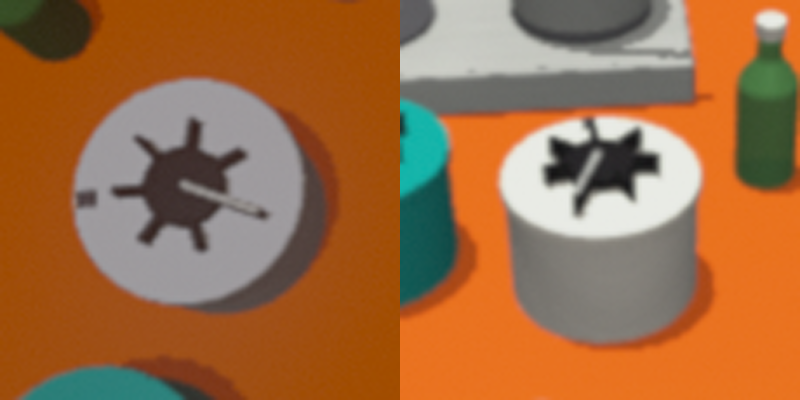

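The look-alikes are the white round canister (top 150,206), the turquoise one (122,291) and the green one (312,281). The white one is meant. Its pointer is at image left and the long lug at right, slightly low, so it is about 154° (3 clicks) short. I'll move to a closer wrist view with the fingers shut.

step_arm --moves "3.5 5 1 0;3.5 5 1 0;3.5 5 1 0;3.5 5 1 0;3.5 5 1 0;3.2 5.5 0 0;0 6 0 0;0 6 0 0;0 6 0 0;0 6 0 0" --claw -1 --grip_force 10

```text
time_s: 2.45
eef_pos: [0.4989, -0.0622, 0.455]
ee_rot: [[0.901, 0.434, 0.001], [0.434, -0.901, -0.0], [0.001, 0.0, -1.0]]
ft_force: [0.4, -0.2, 0.8]
finger_gap: 0.005
```

step_arm --moves "0 6 0 0;-1 6 0 0;-1 5 0 0;-1 5 0 0;-1 4 0 0;0 0 0 0;0 0 0 0"

```text
time_s: 3.32
eef_pos: [0.4594, 0.1953, 0.4547]
ee_rot: [[0.901, 0.434, 0.0], [0.434, -0.901, -0.0], [-0.0, 0.0, -1.0]]
ft_force: [0.2, 0.3, 0.1]
finger_gap: 0.003
```

```bash
python3 - <<'E'
from h import *
s=arm.sense();print(s["time_s"],s["eef_pos"],s["joint_positions"])
P=arm.read_camera("wrist");cv2.imwrite("pics/w1.png",P["color"])
for th in("day_wheel_center","day_wheel_mark","round_canister_pointer"):
    for d in arm.look_for(P,th)[:3]:
        print(th,np.round(d["at"],4),round(d["p"],2),np.round(proj(P,d["at"])))
import pickle;pickle.dump(P,open("w1.pkl","wb"))
E
```

```text
3.325 [0.45944211 0.19527643 0.45465611] [-0.08907738  0.12168625 -0.47691101  1.90626685  0.06202966  1.12794871
 -1.71192958]
day_wheel_center [0.3549 0.2991 0.1203] 0.83 [128. 223.]
day_wheel_center [ 0.3704 -0.1112  0.0866] 0.76 [420. 321.]
day_wheel_center [0.5478 0.2478 0.118 ] 0.69 [242.  81.]
day_wheel_mark [0.3386 0.2989 0.136 ] 0.74 [118. 241.]
day_wheel_mark [ 0.3477 -0.1322  0.1349] 0.71 [444. 367.]
day_wheel_mark [0.5456 0.2445 0.1337] 0.68 [243.  84.]
round_canister_pointer [0.5469 0.2458 0.1219] 0.97 [243.  83.]
round_canister_pointer [ 0.368  -0.1103  0.0866] 0.88 [419. 322.]
round_canister_pointer [0.3589 0.2976 0.1251] 0.71 [129. 222.]
```

View pics/w1.png

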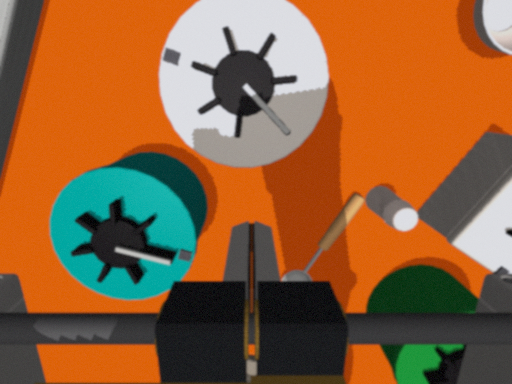

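The wrist view shows the white canister's lid around (243,83), its pointer at (172,57) and the long lug's steel tip at (289,132). I'll fit the lid circle and rectify the view at lug height.

```bash
cat > fit.py <<'E'
from h import *
from scipy.optimize import least_squares
def cloud(P):
    f=P["color"].shape[0]/2/np.tan(np.radians(P["vfov"])/2)
    K=np.array([[f,0,P["cx"]],[0,f,P["cy"]],[0,0,1.]])
    vv,uu=np.mgrid[0:384,0:512]
    q=cv2.undistortPoints(np.stack([uu,vv],-1).reshape(-1,1,2).astype(float),K,np.array([P["k1"],0,0,0,0.]))[:,0]
    Z=P["depth"].reshape(-1,1)
    X=(np.c_[q,np.ones(len(q))]*Z-np.array(P["t"]))@np.array(P["R"])
    return X.reshape(384,512,3)
def analyse(P,c0=(0.54,0.235)):
    X=cloud(P);c=P["color"].astype(int)
    near=(np.hypot(X[...,0]-c0[0],X[...,1]-c0[1])<0.12)
    lid=near&(np.ptp(c,axis=2)<40)&(c.mean(2)>110)&(abs(X[...,2]-.12)<.012)
    print("lid z",np.median(X[lid][:,2]))
    m=lid.astype(np.uint8);cn=max(cv2.findContours(m,cv2.RETR_EXTERNAL,cv2.CHAIN_APPROX_NONE)[0],key=cv2.contourArea)[:,0]
    W=np.array([at_z(P,u,v,.12)[:2] for u,v in cn if u>1 and v>1])
    r=least_squares(lambda p:np.hypot(W[:,0]-p[0],W[:,1]-p[1])-p[2],[*c0,.085],loss="soft_l1",f_scale=.002).x
    print("lid circle",r)
    return X,lid,r
def rect(P,c,z,s=4,half=100):
    # 0.25mm... s px/mm ; up=+x, left=+y
    n=int(2*half*s);g=(np.arange(n)-n/2)/s/1000
    x=c[0]-g[:,None]+0*g[None];y=c[1]-g[None]+0*g[:,None]
    pts=np.stack([x,y,np.full_like(x,z)],-1).reshape(-1,3)
    f=P["color"].shape[0]/2/np.tan(np.radians(P["vfov"])/2)
    K=np.array([[f,0,P["cx"]],[0,f,P["cy"]],[0,0,1.]])
    q=cv2.projectPoints(pts,cv2.Rodrigues(np.array(P["R"]))[0],np.array(P["t"]),K,np.array([P["k1"],0,0,0,0.]))[0].reshape(n,n,2).astype(np.float32)
    return cv2.remap(P["color"],q,None,cv2.INTER_LINEAR)
E
python3 - <<'E'
from fit import *
import pickle
P=pickle.load(open("w1.pkl","rb"))
X,lid,r=analyse(P)
im=[]
for z in(.142,.12):
    a=rect(P,r[:2],z,2)
    if z>.13:
        cv2.circle(a,(200,200),100,(0,0,255),1);cv2.circle(a,(200,200),128,(0,255,0),1)
        for t in range(0,360,30):
            t_=np.radians(t);e=(int(200-190*np.sin(t_)),int(200-190*np.cos(t_)));cv2.putText(a,str(t),e,0,.4,(255,0,255),1)
    else:
        cv2.circle(a,(200,200),170,(0,0,255),1);cv2.circle(a,(200,200),134,(0,255,0),1)
    im.append(a)
cv2.imwrite("pics/r1.png",cv2.hconcat(im))
E
```

```text
lid z 0.11958737843548001
lid circle [0.5457352  0.24471461 0.08283878]
```

View pics/r1.png

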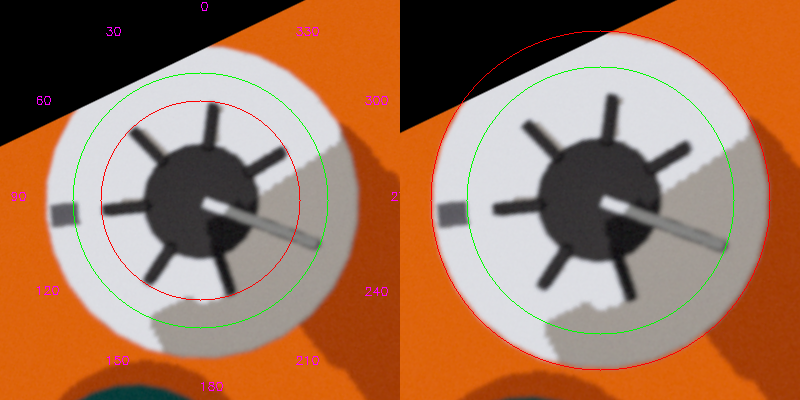

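The fit puts the axis at (0.5455, 0.2445), and the mark at 249° against the pointer at 95.4° confirms 3 clicks. I'll hover above the gap at −33°, radius 50 mm, with the jaw axis radial.

step_arm --moves "3.2 0.55 -2 7.8;3.2 0.55 -2 7.8;3.2 0.55 -2 7.8;3.2 0.54 -2 7.8;0 0 0 0;0 0 0 0"

```text
time_s: 4.28
eef_pos: [0.5871, 0.2174, 0.3748]
ee_rot: [[0.548, 0.837, -0.0], [0.837, -0.548, 0.0], [-0.0, -0.0, -1.0]]
ft_force: [0.7, 0.1, 0.1]
finger_gap: 0.008
```

```bash
python3 - <<'E'
from fit import *
s=arm.sense();R=np.array(s["ee_rot"]);p=s["eef_pos"]
print(s["time_s"],p,s["joint_positions"],np.degrees(np.arctan2(R[1,1],R[0,1])),R[:,2],s["ft_force"])
d=p[:2]-np.array([.5455,.2445]);print(np.hypot(*d),np.degrees(np.arctan2(d[1],d[0])))
tip=np.array(p)+R[:,2]*.199
for n in("wrist","top","side"):
    P=arm.read_camera(n);a=P["color"].copy();print(proj(P,tip))
    q=proj(P,[.5455,.2445,.142]);print(q)
    u,v=np.round(q).astype(int);k=190 if n=="wrist" else 60
    a=a[max(0,v-k):v+k,max(0,u-k):u+k];cv2.imwrite(f"pics/{n}2.png",cv2.resize(a,None,fx=600/a.shape[0],fy=600/a.shape[0],interpolation=cv2.INTER_CUBIC) if n!="wrist" else P["color"])
    import pickle;pickle.dump(P,open(n+"2.pkl","wb"))
E
```

```text
4.275 [0.58705291 0.21735865 0.37475701] [-0.07315143  0.41793796 -0.49974614  1.72458373  0.22497187  1.0567562
 -1.22768771] -33.20698549508883 [-4.84830566e-04  5.94091522e-06 -9.99999882e-01] [0.68229538 0.10003722 0.11671007]
0.049631617317574483 -33.151590585965636
[250.48801789 234.69456188]
[185.58354267 215.47367063]
[154.22860986 182.84939515]
[146.12090626 202.14158874]
[252.40045772 127.70681244]
[237.56210384 132.7120158 ]
```

View pics/wrist2.png

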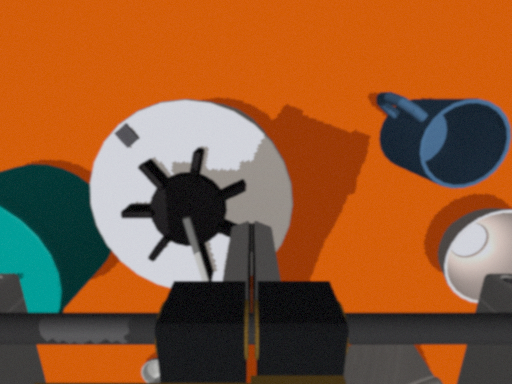

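View pics/side2.png

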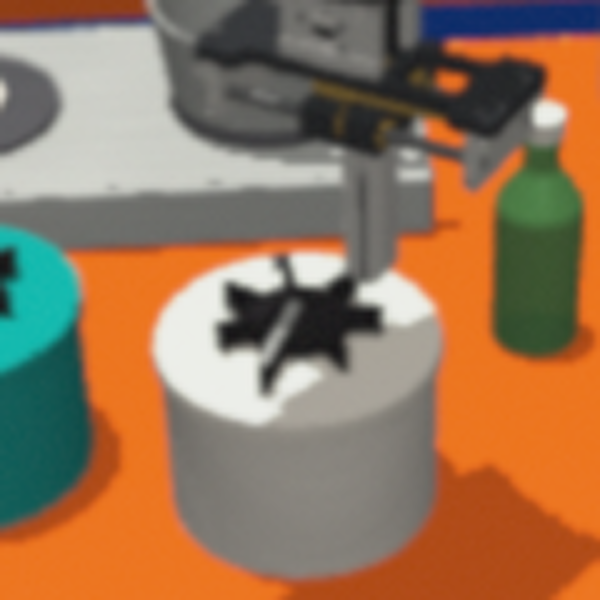

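View pics/top2.png

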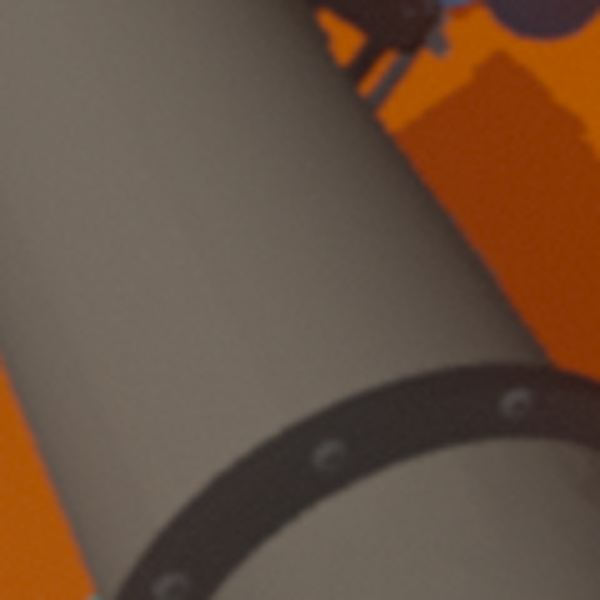

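In the wrist view, the whole lid is visible around (190,195), and the fingertip (250,225) hangs over its outer right. In the side view it is over the far-right gap. The top view is blocked by the arm. I'll refit the centre from this full lid view.

```bash
python3 - <<'E'
from fit import *
import pickle
P=pickle.load(open("wrist2.pkl","rb"))
X,lid,r=analyse(P)
c=[.5455,.2445]
im=[]
for z in(.142,.12):
    a=rect(P,c,z,2)
    if z>.13:
        cv2.circle(a,(200,200),100,(0,0,255),1);cv2.circle(a,(200,200),128,(0,255,0),1);cv2.circle(a,(200,200),60,(0,255,0),1)
    else:
        cv2.circle(a,(200,200),170,(0,0,255),1);cv2.circle(a,(200,200),134,(0,255,0),1)
    im.append(a)
cv2.imwrite("pics/r2.png",cv2.hconcat(im))
E
```

```text
lid z 0.11963050629532267
lid circle [0.55364121 0.25254523 0.07233703]
```

View pics/r2.png

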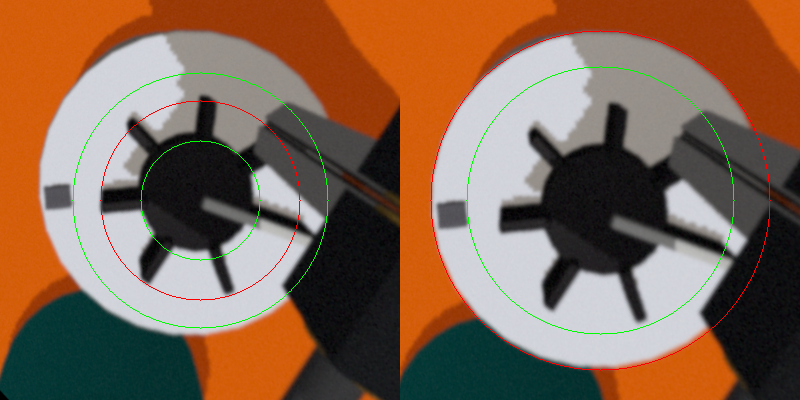

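The centre holds. Descending into the gap.

step_arm --moves "0.03 -0.02 -1.5 0;0 0 -1.5 0;0 0 -1.4 0;0 0 0 0"

```text
time_s: 4.92
eef_pos: [0.5872, 0.2174, 0.329]
ee_rot: [[0.546, 0.838, -0.002], [0.838, -0.546, -0.001], [-0.002, -0.002, -1.0]]
ft_force: [-0.0, 0.1, 0.3]
finger_gap: 0.002
```

```bash
cat > plan.py <<'E'
import numpy as np
c=np.array([.5455,.2445]);p0=None
for a in np.arange(-33,-85,-5.0):
    p=c+.05*np.array([np.cos(np.radians(a)),np.sin(np.radians(a))])
    print(a,p.round(4),None if p0 is None else ((p-p0)*100).round(2));p0=p
E
python3 plan.py; cat > sv.py <<'E'
import sys
from fit import *
P=arm.read_camera("side");a=P["color"][85:215,170:330];cv2.imwrite(f"pics/{sys.argv[1]}.png",cv2.resize(a,None,fx=4,fy=4,interpolation=cv2.INTER_CUBIC))
s=arm.sense();print(s["time_s"],s["eef_pos"],s["ft_force"])
E
python3 sv.py s3
```

```text
-33.0 [0.5874 0.2173] None
-38.0 [0.5849 0.2137] [-0.25 -0.36]
-43.0 [0.5821 0.2104] [-0.28 -0.33]
-48.0 [0.579  0.2073] [-0.31 -0.31]
-53.0 [0.5756 0.2046] [-0.34 -0.28]
-58.0 [0.572  0.2021] [-0.36 -0.25]
-63.0 [0.5682 0.1999] [-0.38 -0.21]
-68.0 [0.5642 0.1981] [-0.4  -0.18]
-73.0 [0.5601 0.1967] [-0.41 -0.15]
-78.0 [0.5559 0.1956] [-0.42 -0.11]
-83.0 [0.5516 0.1949] [-0.43 -0.07]
4.975 [0.58744789 0.21757445 0.32992874] [ 0.51422139 -0.22333502 -0.08490388]
```

View pics/s3.png

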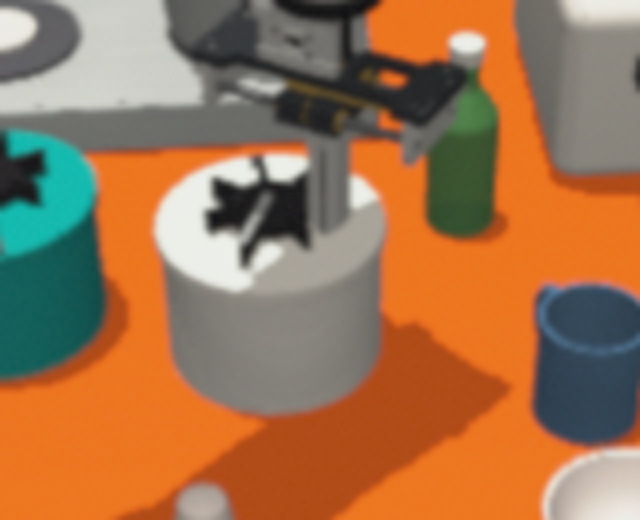

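The finger is in the gap with no contact force. First flick, along an arc of about 45°.

step_arm --moves "-0.25 -0.36 0 -5;-0.28 -0.33 0 -5;-0.31 -0.31 0 -5;-0.34 -0.28 0 -5;-0.36 -0.25 0 -5;-0.38 -0.21 0 -5;-0.4 -0.18 0 -5;-0.41 -0.15 0 -5;-0.42 -0.11 0 -5;0 0 0 0"

```text
time_s: 6.22
eef_pos: [0.556, 0.196, 0.3312]
ee_rot: [[0.978, 0.207, 0.001], [0.207, -0.978, 0.0], [0.001, -0.0, -1.0]]
ft_force: [-0.4, 0.6, -0.0]
finger_gap: 0.002
```

```bash
python3 sv.py s4
```

```text
6.275 [0.55618055 0.19598373 0.33117607] [-0.41593722  0.12879824  0.89330206]
```

View pics/s4.png

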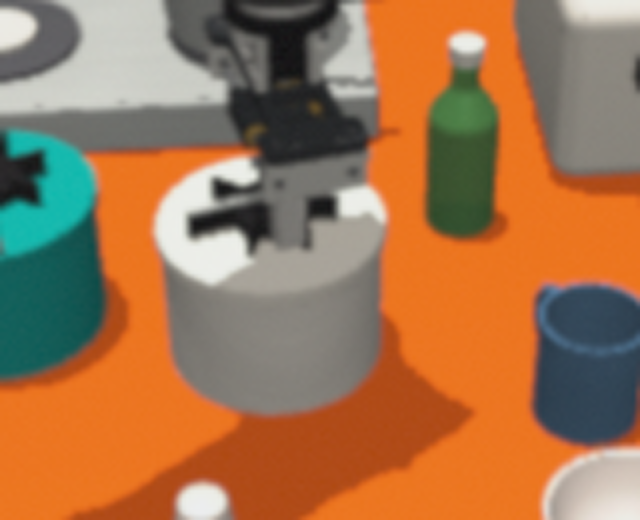

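The marked lug now points left in the side view, so the wheel has clicked once. I'll lift straight up and return to the hover.

step_arm --moves "0 0 2.2 0;0 0 2.2 0;0.6 0.4 0 9;0.63 0.43 0 9;0.63 0.43 0 9;0.63 0.43 0 9;0.63 0.44 0 9;0 0 0 0"

```text
time_s: 7.28
eef_pos: [0.5877, 0.2172, 0.3746]
ee_rot: [[0.545, 0.838, -0.0], [0.838, -0.545, 0.001], [0.0, -0.0, -1.0]]
ft_force: [-0.2, -0.5, -1.0]
finger_gap: 0.008
```

```bash
cat > wv.py <<'E'
import sys
from fit import *
P=arm.read_camera("wrist");c=[.5455,.2445];im=[]
for z in(.142,.12):
    a=rect(P,c,z,2);cv2.circle(a,(200,200),100 if z>.13 else 170,(0,0,255),1);im.append(a)
cv2.imwrite(f"pics/{sys.argv[1]}.png",cv2.hconcat(im))
s=arm.sense();R=np.array(s["ee_rot"]);d=s["eef_pos"][:2]-np.array(c)
print(s["time_s"],s["eef_pos"],s["ft_force"],np.hypot(*d),np.degrees(np.arctan2(d[1],d[0])),np.degrees(np.arctan2(R[1,1],R[0,1])))
E
python3 wv.py r5
```

```text
7.325 [0.58743136 0.21698564 0.37457628] [-0.39044707  0.17927189 -0.52332594] 0.05015256008427365 -33.2719301954105 -33.22289063754528
```

View pics/r5.png

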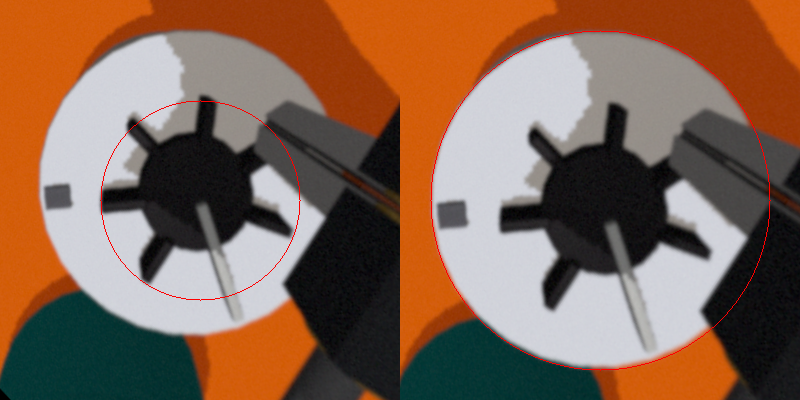

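It moved exactly one click, and the lid and pointer are where they were. The mark is now 2 clicks short, so I'll repeat.

step_arm --moves "0 0 -1.5 0;0 0 -1.5 0;0 0 -1.4 0;0 0 0 0"

```text
time_s: 7.82
eef_pos: [0.5869, 0.2169, 0.329]
ee_rot: [[0.546, 0.838, -0.002], [0.838, -0.546, -0.001], [-0.002, -0.001, -1.0]]
ft_force: [0.0, 0.2, 0.2]
finger_gap: 0.003
```

step_arm --moves "-0.25 -0.36 0 -5;-0.28 -0.33 0 -5;-0.31 -0.31 0 -5;-0.34 -0.28 0 -5;-0.36 -0.25 0 -5;-0.38 -0.21 0 -5;-0.4 -0.18 0 -5;-0.41 -0.15 0 -5;-0.42 -0.11 0 -5;0 0 0 0"

```text
time_s: 9.07
eef_pos: [0.5557, 0.1955, 0.3311]
ee_rot: [[0.978, 0.207, 0.001], [0.207, -0.978, 0.0], [0.001, 0.0, -1.0]]
ft_force: [0.4, -0.5, -0.8]
finger_gap: 0.005
```

step_arm --moves "0 0 2.2 0;0 0 2.2 0;0.6 0.4 0 9;0.63 0.43 0 9;0.63 0.43 0 9;0.63 0.43 0 9;0.63 0.44 0 9;0 0 0 0"

```text
time_s: 10.07
eef_pos: [0.5874, 0.2167, 0.3746]
ee_rot: [[0.545, 0.838, -0.0], [0.838, -0.545, 0.001], [0.0, -0.0, -1.0]]
ft_force: [-0.0, 0.3, 0.1]
finger_gap: 0.005
```

```bash
python3 wv.py r6
```

```text
10.125 [0.58711447 0.21648215 0.37459412] [-0.52645884  0.70129965  0.30554634] 0.05016736021598296 -33.951266143426906 -33.2194396105819
```

View pics/r6.png

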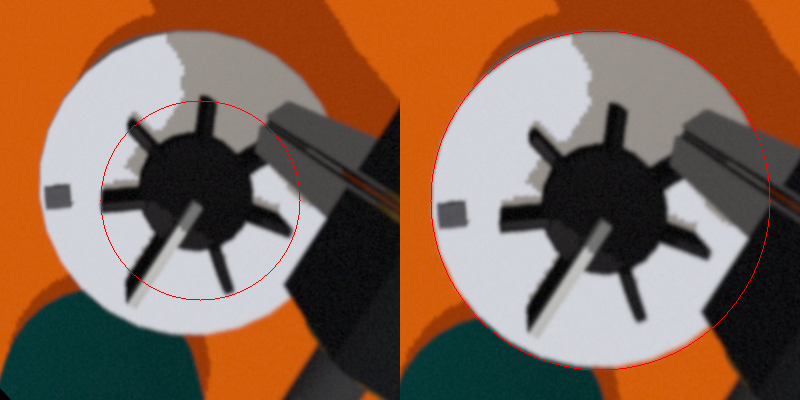

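The mark is one click short, at about 147°. I'll pause here for just over 2 s, then give the last click.

step_arm --moves "0 0 0 0;0 0 0 0;0 0 0 0;0 0 0 0;0 0 0 0;0 0 0 0;0 0 0 0;0 0 0 0;0 0 0 0;0 0 0 0"

```text
time_s: 11.38
eef_pos: [0.587, 0.2166, 0.3747]
ee_rot: [[0.546, 0.838, -0.0], [0.838, -0.546, 0.0], [0.0, -0.0, -1.0]]
ft_force: [0.1, -0.4, -0.6]
finger_gap: 0.004
```

step_arm --moves "0 0 0 0;0 0 0 0;0 0 0 0;0 0 0 0;0 0 0 0;0 0 0 0;0.03 0.03 -1.5 0;0 0 -1.5 0;0 0 -1.4 0;0 0 0 0"

```text
time_s: 12.62
eef_pos: [0.587, 0.2167, 0.329]
ee_rot: [[0.546, 0.838, -0.002], [0.838, -0.546, -0.001], [-0.002, -0.002, -1.0]]
ft_force: [0.0, -0.9, 1.2]
finger_gap: 0.005
```

step_arm --moves "-0.25 -0.36 0 -5;-0.28 -0.33 0 -5;-0.31 -0.31 0 -5;-0.34 -0.28 0 -5;-0.36 -0.25 0 -5;-0.38 -0.21 0 -5;-0.4 -0.18 0 -5;-0.41 -0.15 0 -5;-0.42 -0.11 0 -5;0 0 0 0"

```text
time_s: 13.88
eef_pos: [0.5557, 0.1952, 0.331]
ee_rot: [[0.978, 0.207, 0.001], [0.207, -0.978, 0.0], [0.001, 0.0, -1.0]]
ft_force: [-0.1, -0.4, -0.7]
finger_gap: 0.009
```

step_arm --moves "0 0 2.2 0;0 0 2.2 0;0.6 0.4 0 9;0.63 0.43 0 9;0.63 0.43 0 9;0.63 0.43 0 9;0.63 0.44 0 9;0 0 0 0"

```text
time_s: 14.88
eef_pos: [0.5873, 0.2165, 0.3746]
ee_rot: [[0.545, 0.838, -0.0], [0.838, -0.545, 0.001], [0.0, -0.0, -1.0]]
ft_force: [-0.1, 0.1, -0.9]
finger_gap: 0.005
```

```bash
python3 wv.py r7; python3 sv.py s7
```

```text
14.925 [0.58713945 0.21626889 0.37461391] [ 0.0613906  -0.38816484  0.71697851] 0.050307449191560265 -34.13685442905363 -33.21665732319285
14.975 [0.58697286 0.21619079 0.37461425] [0.0903443  0.09121875 0.36936575]
```

View pics/r7.png

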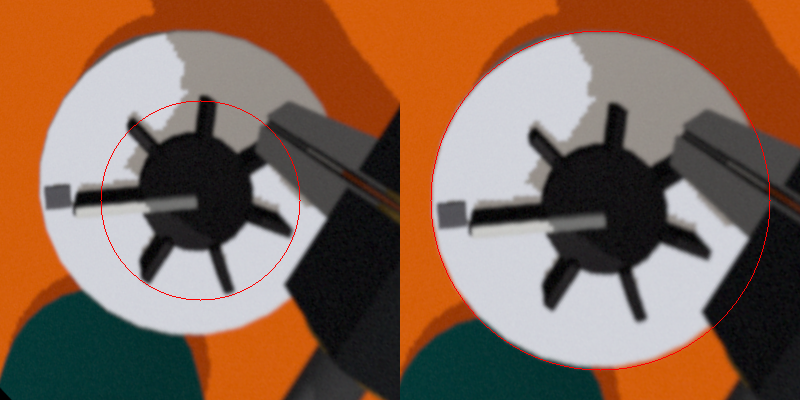

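View pics/s7.png

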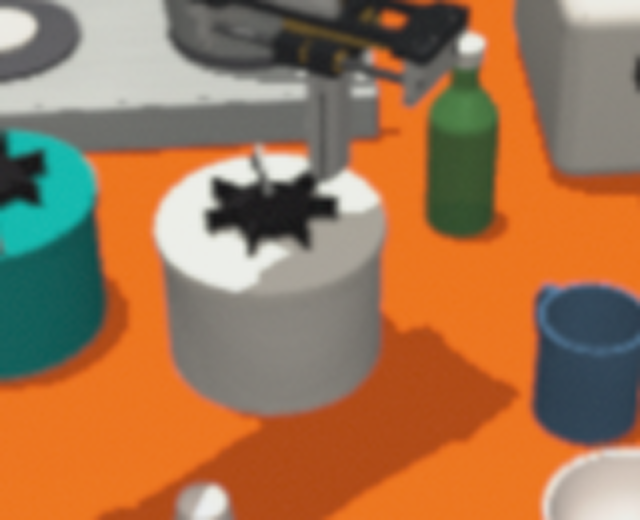

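The marked lug stands at the pointer. I'll lift clear and check the top and side views.

step_arm --moves "0 0 4 0;0 0 4 0;0 -3 2 0;-1 -6 0 0;-1 -6 0 0;-1 -6 0 0;-1 -6 0 0;-1 -6 0 0;0 0 0 0;0 0 0 0"

```text
time_s: 16.23
eef_pos: [0.5368, -0.1134, 0.4749]
ee_rot: [[0.548, 0.837, 0.0], [0.837, -0.548, 0.0], [0.0, 0.0, -1.0]]
ft_force: [-0.8, 0.7, -0.9]
finger_gap: 0.003
```

```bash
python3 - <<'E'
from h import *
T=arm.read_camera("top")["color"];S=arm.read_camera("side")["color"]
a=cv2.resize(T[150:265,95:210],(400,400),interpolation=cv2.INTER_CUBIC)
cv2.imwrite("pics/f1.png",a)
for n,I in(("top",T),("side",S)):
    d=cv2.absdiff(I,cv2.imread(f"pics/{n}0.png")).max(2)
    cv2.imwrite(f"pics/fd_{n}.png",cv2.hconcat([I[:, :400],cv2.cvtColor(d,cv2.COLOR_GRAY2BGR)[:, :400]]))
E
```

```text
(no output)
```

View pics/f1.png

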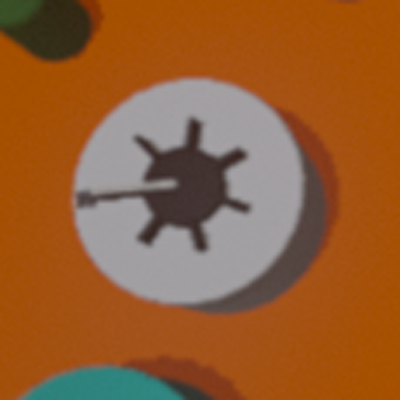

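View pics/fd_top.png

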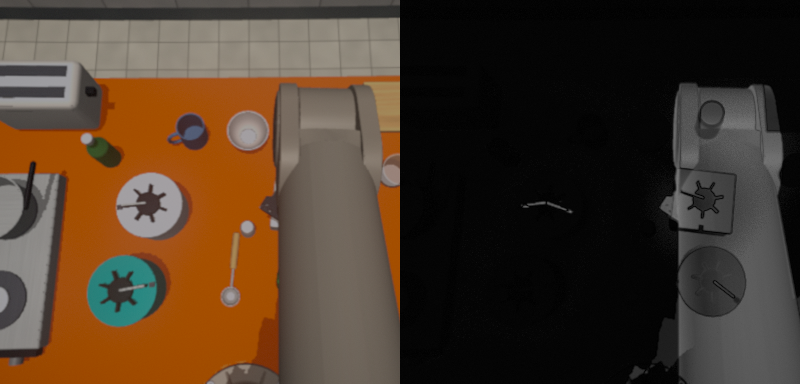

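View pics/fd_side.png

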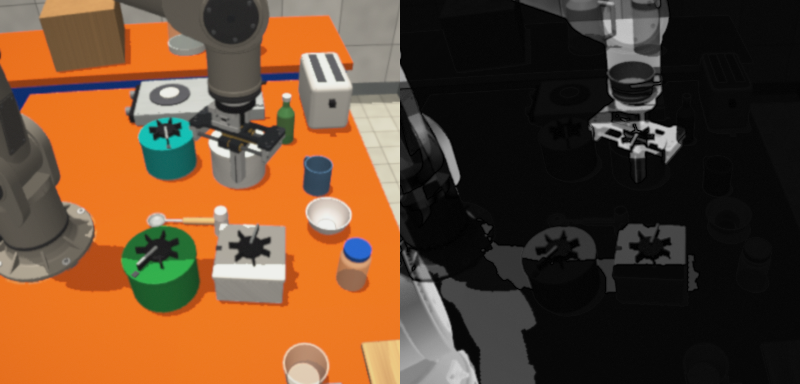

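The top view shows the long lug lying on the pointer line (crop 85–180, about 190). In the difference images only the lug positions, the arm and its shadow have changed, so everything else is where it was.

```bash
python3 -c "
from plant import arm
print(arm.close_job())"
```

```text
the job is handed in; nothing more can be done
None
```

The marked lug on the round white canister's day wheel now stands at the pointer, and I handed the job in at about 16 s. The wheel started 3 clicks short. I gave it three separate flicks on a lug with the closed fingertips, paused about 2 s with the finger clear when it was one click short, then gave the last click.

- **Wheel:** after each flick the wrist view showed exactly one click. The final wrist and top views show the marked lug in line with the pointer and not past it.
- **Canister and surroundings:** the lid edge and the pointer did not shift. In the difference images against the start, apart from the wheel, only the arm and its shadow changed. In the last top view the arm hid most of the square canister, but the side view showed it and its wheel unmoved.
- **Forces:** the wrist readings I took at the end of each move stayed within about 1.5 N.
- **Disagreeing check:** the automatic circle fit on the second wrist view was off because the gripper covered part of the lid. I kept the first fit, which matched the overlays in both views.

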